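Put the grinder away and shut its case

ROBOT

A 6-joint arm with a two-finger parallel gripper is mounted at the origin on the work surface. World frame = base frame: x ahead of the robot, y to its left, z up, the work surface at z = 0. Lengths are in m, angles in rad, forces in N, time in s.
With the tool pointing down it reaches from about 0.3 to 0.825 m from the base axis. Payload 5.4 kg.
Tool frame: the origin (TCP) lies midway between the tips of the shut fingers; the grasp point (between the pads) lies 19 mm behind it (bot.grip_point_offset is the distance from the TCP to the grasp point, in m); z points along the fingers, y is the line along which they close (so a half turn about z gives the same grasp; the last joint's range is limited). The gripper opens to 92 mm and grips with 3 to 60 N. Pads are 20 mm wide; open, the fingers measure 128 mm over their backs; the gripper's body (75 mm by 189 mm) begins 69 mm behind the grasp point.
Start: joints at [-1.555, 0.158, 1.597, -0, 1.386, -0.21], TCP at [0.129, -0.56, 0.215] pointing down, gripper open.
Joint ranges: [-2.91, 2.91], [-0.94, 2.29], [0.18, 2.7], [-1.29, 4.43], [0.17, 2.64], [-3, 3]. Speed limits (rad/s): [2.57, 2.57, 3.14, 3.14, 3.14, 3.14].

INTERFACE

Orientations are given as a unit quaternion [x, y, z, w].
In Python, from bench import bot, solve_ik, cams gives the robot as it stands. The module is installed in compiled form; this text tells all that it offers. Calls block until the motion is done:
- bot.goto(position, orientation): joint-space move of the TCP to a pose.
- bot.servo_line(position, vel=0.15, rot=None): straight line of the TCP; rot=None keeps the orientation; vel is the mean speed in m/s.
- bot.move_j(angles): joint-space move.
- bot.gripper_open() and bot.gripper_close(squeeze=None): open the fingers fully, or close them until they stop; squeeze is the grip in N (None keeps the last).
- bot.hold(seconds).
- solve_ik(position, orientation): joint angles nearest the present ones, or None.
- cams.capture(name): name is "scene" or "top" or "wrist"; returns (picture, depth): 384x512x3 uint8, blue, green, red; 384x512 float32, m along the optical axis (not along the pixel's ray), 0 where there is no reading.
- cams.camera_model(name): a dict with "mtx" (3x3 intrinsics, pixels), "T" (4x4, takes a point from camera to world coordinates); the wrist camera has in their place "mount" (4x4, takes a point from camera to tool coordinates, whose origin is the TCP and whose axes are the flange's). Camera axes: x right, y up, looking along -z (the intrinsics and any distortion apply to the point x, -y, -z); pixel columns grow to the right and rows downward; lengths in m; the calibration is good to about 2 mm. A picture is of the moment at which its call begins: read the wrist's pose just before it. camera_model takes no time and is no camera call.
A pose or a line that the arm cannot do raises bot.PlanningError and nothing moves.
- bot.job_done(): hands the job in; it is judged then, once.
Trained networks look in the newest picture that a camera, given by its name, has taken for a name from the list of things; names that differ only in an ending like _2 or _b are one class to them, and where a whole thing is asked for, a point or a joint stands for the part that bears it (a point fixed in the world has none). Each returns a list of dicts, best first, with "conf" (0 to 1); they miss things now and then, are a little off and sometimes report something else, mostly with a low value. They report only what shows in the picture. A call takes as long as a camera call. They do not tell look-alikes from the thing itself.
- cams.masks_of(label, camera): "mask" (384x512 bool, what is visible of it) and "at" ([column, row] in pixels, amid what is visible of it).
- cams.place_of(label, camera): "at" ([column, row] in pixels: a listed point, or the origin of a listed thing).
Readings, each from a call of its own:
- bot.current_t(): time.
- bot.current_q(): joint angles.
- bot.current_joint_velocities(): joint speeds.
- bot.current_joint_torque(): joint torques, N m.
- bot.current_position(): TCP position.
- bot.current_tool_rot(): TCP orientation.
- bot.current_wrist_force(): force on the tool from outside, world axes, zero at the start.
- bot.current_ft_torque(): the same for the moment, N m.
- bot.current_width(): opening from 0.0 (shut) to 1.0 (fully open).
- bot.current_grasp_force(): force on a finger pad.
Only numpy, scipy, OpenCV 4.12 (cv2) and the standard library are available. Lean on these libraries where they do the work, as an engineer would, in place of code of your own. Each camera call takes 0.05 s, during which the arm holds its last target. There are 200 camera calls.

TASK

Take the dark grey and orange hand grinder off the sloping rack and lay it gently, flat, in the empty recess between the four grey ribs of the open red tool case, its steel nose towards the hinge. Then close the lid fully without letting it slam, and only after that fold the steel hasp down flat against the front of the case. Leave everything else where it is.

Things in the scene. Friction and masses are not known exactly. Their poses are not given: they have to be found in the camera images.
- grinder: Straight hand grinder, 162 mm long, 0.25-0.5 kg: dark grey body 42 x 42 mm (x -65 to 35 mm), orange band, round black tail, tapered orange neck, thin steel nose. Origin: mid-length on its underside; x points to the nose, z out of its top. It starts on its underside in a rack bay, nose uphill and to the right, so its z leans 30 degrees from vertical to the left.
- grinder_grip (a point): Point to grip: the middle of the grinder's body on its axis, 12 mm tailward of the origin, 21 mm above its underside. The body is 42 mm wide there (across y).
- grinder_nose (a point): End of the grinder's steel nose, on its axis (x +81 mm, z +21 mm in the grinder's frame).
- rack: Fixed wooden rack, slope 30 degrees, 200 mm long, 270 wide, low end (-x) towards the case (robot's left), with a 22 mm lip. Two bays at y = -68 and +68 mm hold grinder and level, either way round; guides 14 mm high, 54 mm apart, only near the ends leave the slope's middle 90 mm free for fingers. Origin: centre of its underside on the bench; mid-slope is 84 mm up.
- case: Fixed red steel tool case 200 (x) x 210 (y) x 70 mm high, walls and floor 6 mm, open top. Origin: centre of its underside; x points from the front (robot side) to the hinge side, z up. A fixed black battery block (110 x 46 mm, 50 mm above the case floor) fills its -y side; the empty recess is on its +y side.
- recess (a point): Centre of the recess on the case's inner floor, 6 mm above the bench; axes as the case. Grinder's place: origin here, x along the case's x. Four grey ribs 22 mm high stand either side, at x -65 to -45 and 23 to 37 mm, leaving a channel 54 mm wide along x. Between them (x -45 to 23 mm) fingers have 65 mm free either side of its middle. The case is 188 mm long inside.
- lid (a joint): Hinge angle of the lid, rad: 0 = closed flat on the case, positive = open, at most 1.8; starts about upright, 1.45 to 1.65. The lid is a slab 200 x 210 x 12 mm, 0.5 kg, hinged along the far (+x) top edge of the case. A stiff hinge (0.75 N m of friction) holds it at any angle: push it all the way, about 5 N near its free edge.
- lid_hinge (a point): Middle of the lid's hinge axis, 100 mm beyond the case's origin in x, 70.5 mm above the bench; the axis is the case's y. This frame turns with the lid and is aligned with the case when the lid is closed. In it the lid spans x -200 to 0, y -105 to 105, z 0 (inside face) to 12 mm (outside face).
- lid_edge (a point): Middle of the lid's free edge, on the outside face; axes as lid_hinge.
- hasp (a joint): Angle of the hasp on the lid, rad: 0 = closed, at right angles to the lid and flat on the case front when the lid is shut; positive = swung outward and up; 1.57 = in line with the lid, sticking out beyond its free edge; at most 1.9. Starts at 1.2 to 1.6. Stays where it is left (0.06 N m of friction, about 1.5 N at its end).
- hasp_hinge (a point): Middle of the hasp's hinge axis at the middle of the lid's free edge; with the lid shut it lies 104 mm in front of the case's origin and 72.5 mm above the bench, axis along the case's y. The hasp is a steel plate 50 mm long, 40 mm wide, 4 mm thick, with a curled end 8 mm thick.
- hasp_tip (a point): The curled free end of the hasp, 50 mm from its hinge.
- level: Yellow spirit level, 160 x 30 x 42 mm, in the rack's other bay. Leave it. Origin: centre of its underside.
- can_red: Red spray can, diameter 56, 170 mm high, standing left of the case. Leave it. Origin: centre of its foot.
- can_blue: Blue spray can, diameter 56, 170 mm high, standing left of the case. Leave it. Origin: centre of its foot.
- spool: Copper wire spool, diameter 80, 38 mm high, lying flat in front of the rack. Leave it. Origin: centre of its underside.
- mug: Blue mug, diameter 80, 90 mm high, left of the case and nearer the robot. Leave it. Origin: centre of its foot.
- jar: Amber glass jar with a dark lid, diameter 70, 75 mm high, at the back. Leave it. Origin: centre of its foot.
- hammer: Hammer lying at the right. Leave it. Origin: on its underside, near its middle.
- angle_bar: Offcut of dark steel angle, 180 mm long, 40 mm high, lying behind the case. Leave it. Origin: centre of its underside.
Things that resemble listed ones, but are neither listed nor needed, are in the scene too. What is shaped like the grinder but brown is not meant.

How it is judged:
On the way, in this order (a step that is already met when the one before it is completed fails the run):
1. the grinder lies flat in the recess, released, with the lid still open (x of grinder in the frame of recess between -0.02 and 0.02 m and y of grinder in the frame of recess between -0.011 and 0.011 m and z of grinder in the frame of recess between -0.004 and 0.006 m and angle between grinder's own z axis and vertical below 0.12 rad and angle between the x axis of grinder and the x axis of case, either way round below 0.15 rad and x of grinder_nose in the frame of recess above 0.03 m and contact force between the fingers and grinder below 0.3 N and value of joint lid above 0.5 rad), for 0.2 s.
2. the lid is closed (value of joint lid below 0.04 rad), for 0.2 s.
3. the hasp is folded down against the case front, the lid still closed (value of joint hasp below 0.12 rad and value of joint lid below 0.04 rad), for 0.2 s.
At the end, for the whole second after the job is handed in: The grinder lies at rest in the recess: its origin within 20 mm lengthwise and 11 mm sideways of the recess point and -4 to +6 mm in height, flat within 0.12 rad, along the case within 0.15 rad, nose towards the hinge; the lid is closed to under 0.04 rad and the hasp to under 0.12 rad (all of step 3 and x of grinder in the frame of recess between -0.02 and 0.02 m and y of grinder in the frame of recess between -0.011 and 0.011 m and z of grinder in the frame of recess between -0.004 and 0.006 m and angle between grinder's own z axis and vertical below 0.12 rad and angle between the x axis of grinder and the x axis of case, either way round below 0.15 rad and x of grinder_nose in the frame of recess above 0.03 m and linear speed of grinder below 0.02 m/s); the robot touches nothing.
It fails at once if the lid slams (closes faster than 3 rad/s) (velocity of joint lid below -3 rad/s).
It fails at once if the grinder is dropped or thrown into the case (it moves faster than 0.6 m/s over or in the recess, less than 80 mm above its floor) (horizontal distance between grinder and recess below 0.1 m and z of grinder in the frame of recess below 0.08 m and linear speed of grinder above 0.6 m/s).
It fails at once if another object is shifted by more than 30 mm (distance of any of level, can_red, can_blue, spool, mug, jar, hammer, angle_bar from where it was at the start of the episode above 0.03 m).
It also fails if it takes over 67 s, if anything falls off the work surface, if the arm or the gripper's body presses on something with over 40 N, if the wrist force passes 120 N, or if a joint passes its speed limit or range.

## Working session

There is one attempt and no reset: what is moved stays moved. The work goes in short steps, each a Python script; the robot and the scene stay as the last script left them, time stands still between calls to the robot, and variables do not carry over. Pictures are saved under pics/ and viewed, at most 10 in all, crops included, and the job is handed in when it is done.

```bash
mkdir -p pics
cat > h.py <<'E'
import numpy as np, cv2
from bench import bot, solve_ik, cams
from scipy.spatial.transform import Rotation as R
def cloud(name,d,T=None):
    m=cams.camera_model(name);K=m["mtx"];T=m["T"] if T is None else T
    v,u=np.mgrid[:384,:512]
    X=(u-K[0,2])/K[0,0]*d;Y=(v-K[1,2])/K[1,1]*d
    P=np.stack([X,-Y,-d],-1)
    return P@T[:3,:3].T+T[:3,3]
def wristT():
    m=cams.camera_model("wrist");T=np.eye(4);T[:3,:3]=R.from_quat(bot.current_tool_rot()).as_matrix();T[:3,3]=bot.current_position()
    return T@m["mount"]
E
python3 - <<'E'
from h import *
o={}
for c in("scene","top"):
    im,d=cams.capture(c);o[c]=d;cv2.imwrite(f"pics/{c}.png",im);m=cams.camera_model(c);print(c,{k:np.round(v,3).tolist() if not isinstance(v,str) else v for k,v in m.items()})
    np.save(f"pics/{c}.npy",d);W=cloud(c,d)
    for l in("grinder","grinder_nose","grinder_grip","rack","case","recess","lid_hinge","lid_edge","hasp_hinge","hasp_tip","level","can_red","can_blue","spool","mug"):
        for r in cams.place_of(l,c)[:3]:
            u,v=np.round(r["at"]).astype(int);u=min(max(u,0),511);v=min(max(v,0),383)
            print(l,round(r["conf"],2),(u,v),W[v,u].round(3))
E
```

```text
scene {'mtx': [[484.485, 0.0, 252.574], [0.0, 484.485, 188.528], [0.0, 0.0, 1.0]], 'T': [[0.391, -0.62, 0.68, 1.724], [0.92, 0.252, -0.299, -0.575], [0.014, 0.743, 0.669, 1.34], [0.0, 0.0, 0.0, 1.0]]}
grinder 0.7 (np.int64(209), np.int64(236)) [ 0.658 -0.264  0.13 ]
grinder 0.61 (np.int64(117), np.int64(207)) [ 0.27  -0.515  0.009]
grinder 0.61 (np.int64(161), np.int64(178)) [ 0.183 -0.313  0.024]
grinder_nose 0.73 (np.int64(260), np.int64(185)) [0.359 0.058 0.005]
grinder_nose 0.67 (np.int64(181), np.int64(181)) [ 0.203 -0.236 -0.003]
grinder_nose 0.61 (np.int64(142), np.int64(210)) [ 0.319 -0.428  0.005]
grinder_grip 0.94 (np.int64(117), np.int64(203)) [ 0.269 -0.511  0.028]
grinder_grip 0.86 (np.int64(160), np.int64(172)) [ 0.168 -0.311  0.044]
grinder_grip 0.75 (np.int64(315), np.int64(210)) [0.577 0.198 0.006]
rack 0.93 (np.int64(206), np.int64(246)) [ 0.667 -0.279  0.095]
case 0.83 (np.int64(315), np.int64(213)) [0.633 0.162 0.055]
case 0.65 (np.int64(318), np.int64(205)) [0.561 0.22  0.011]
recess 0.57 (np.int64(317), np.int64(207)) [0.569 0.211 0.01 ]
lid_edge 0.85 (np.int64(
[... 2053 characters left out ...]
e 0.36 (np.int64(332), np.int64(141)) [ 0.638 -0.254  0.126]
hasp_tip 0.42 (np.int64(167), np.int64(116)) [0.669 0.247 0.327]
level 0.67 (np.int64(322), np.int64(181)) [ 0.506 -0.221  0.136]
level 0.29 (np.int64(171), np.int64(120)) [0.667 0.243 0.282]
can_red 0.57 (np.int64(118), np.int64(180)) [0.503 0.455 0.075]
can_blue 0.77 (np.int64(110), np.int64(142)) [0.629 0.481 0.089]
can_blue 0.51 (np.int64(322), np.int64(166)) [ 0.56  -0.228  0.083]
spool 0.68 (np.int64(348), np.int64(227)) [ 0.357 -0.326  0.033]
mug 0.73 (np.int64(273), np.int64(104)) [ 0.77  -0.061  0.073]
mug 0.66 (np.int64(135), np.int64(211)) [0.401 0.411 0.012]
mug 0.62 (np.int64(323), np.int64(165)) [ 0.564 -0.231  0.082]
```

Run:
```python
import cv2
a=cv2.imread("pics/scene.png");b=cv2.imread("pics/top.png")
cv2.imwrite("pics/s2.png",cv2.resize(a[100:350,50:450],(800,500),interpolation=3))
cv2.imwrite("pics/t2.png",cv2.resize(b[90:290,90:430],None,fx=2.35,fy=2.35,interpolation=3))
```

```text
(no output)
```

View pics/s2.png

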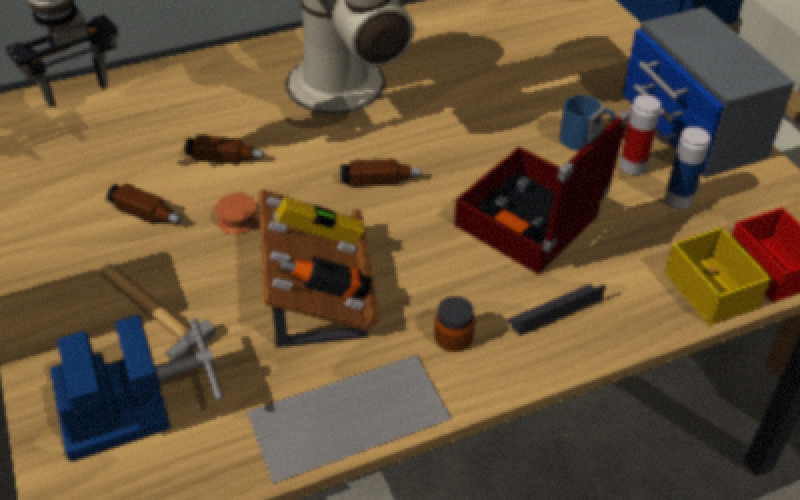

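View pics/t2.png

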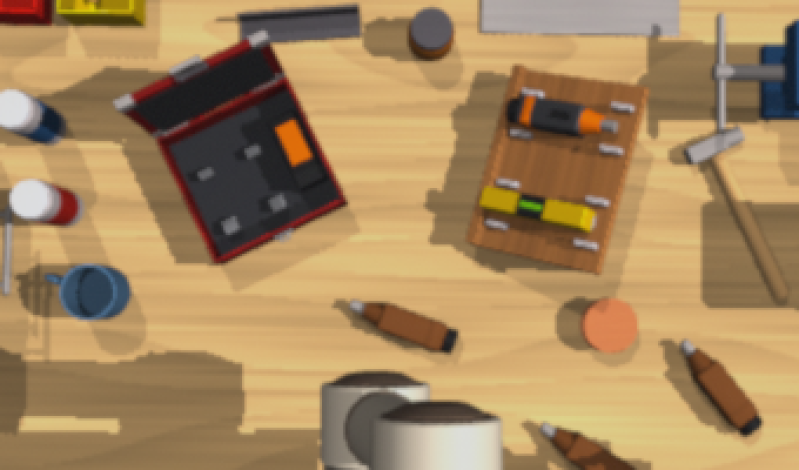

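Grinder candidates (top image pixels): the dark grey and orange one on the rack (332,140), and three brown look-alikes at (265,229), (400,255) and (335,280), all lying on the bench. I choose the rack one and check it close up with the wrist camera.

Run:
```python
from h import *
m=cams.camera_model("wrist");print(np.round(m["mtx"],1).tolist(),np.round(m["mount"],3).tolist(),R.from_quat(bot.current_tool_rot()).as_matrix().round(2).tolist(),bot.current_t())
def view(tag,xy,z,yaw):
    # tool down, tool y at angle yaw
    y=np.array([np.cos(yaw),np.sin(yaw),0]);zz=np.array([0,0,-1.]);x=np.cross(y,zz)
    q=R.from_matrix(np.c_[x,y,zz]).as_quat()
    ok=None
    for zt in(z,z-.03,z-.06,z-.1):
        for s in(1,-1):
            qq=R.from_matrix(np.c_[s*x,s*y,zz]).as_quat()
            if solve_ik([*xy,zt],qq) is not None: ok=(zt,qq);break
        if ok:break
    bot.goto([*xy,ok[0]],ok[1]);bot.hold(.2)
    T=wristT();im,d=cams.capture("wrist");cv2.imwrite(f"pics/w_{tag}.png",im);np.savez(f"pics/w_{tag}.npz",d=d,T=T,im=im)
    print(tag,ok[0],T[:3,3].round(3),bot.current_t())
    return cloud("wrist",d,T)
for tag,xy,yaw,ls in(("rack",(.58,-.25),1.4,("grinder","grinder_grip","grinder_nose","rack","level")),("case",(.53,.17),np.radians(-66),("case","recess","lid_hinge","hasp_tip","lid_edge"))):
    W=view(tag,xy,.42,yaw)
    for l in ls:
        for r in cams.place_of(l,"wrist")[:2]:
            u,v=np.clip(np.round(r["at"]).astype(int),0,[511,383]);print(l,round(r["conf"],2),(int(u),int(v)),W[v,u].round(4))
    mk=cams.masks_of(ls[0],"wrist")
    if mk: np.save(f"pics/m_{tag}.npy",mk[0]["mask"])
a=cv2.imread("pics/w_rack.png");b=cv2.imread("pics/w_case.png");cv2.imwrite("pics/w.png",cv2.resize(np.hstack([a,b]),(800,300)))
```

```text
[[295.7, 0.0, 256.4], [0.0, 295.7, 187.4], [0.0, 0.0, 1.0]] [[0.0, 0.97, 0.241, 0.068], [1.0, -0.0, 0.001, -0.0], [0.001, 0.241, -0.97, -0.169], [0.0, 0.0, 0.0, 1.0]] [[0.97, 0.22, -0.0], [0.22, -0.97, -0.0], [-0.0, 0.0, -1.0]] 1.6
rack 0.42 [ 0.514 -0.239  0.589] 3.95
grinder 0.81 (357, 10) [ 0.3704 -0.037   0.02  ]
grinder 0.72 (82, 8) [ 0.2933 -0.4958  0.0374]
grinder_grip 0.28 (223, 196) [ 0.6258 -0.3105  0.1456]
grinder_nose 0.95 (122, 27) [ 0.3294 -0.4416  0.0274]
grinder_nose 0.72 (221, 195) [ 0.6243 -0.3136  0.1432]
rack 0.87 (254, 146) [ 0.5632 -0.2509  0.0913]
level 0.89 (263, 111) [ 0.5101 -0.2276  0.1317]
level 0.41 (450, 221) [0.7965 0.1249 0.0039]
case 0.42 [0.592 0.198 0.589] 7.2333
case 0.21 (247, 19) [0.6677 0.2416 0.2792]
recess 0.81 (237, 128) [0.5519 0.2221 0.0036]
lid_hinge 0.64 (251, 66) [0.6577 0.2375 0.0698]
hasp_tip 0.97 (244, 2) [0.6662 0.2419 0.3268]
hasp_tip 0.21 (425, 78) [ 0.7611 -0.0377  0.06  ]
lid_edge 0.92 (246, 11) [0.6651 0.2403 0.3112]
```

View pics/w.png

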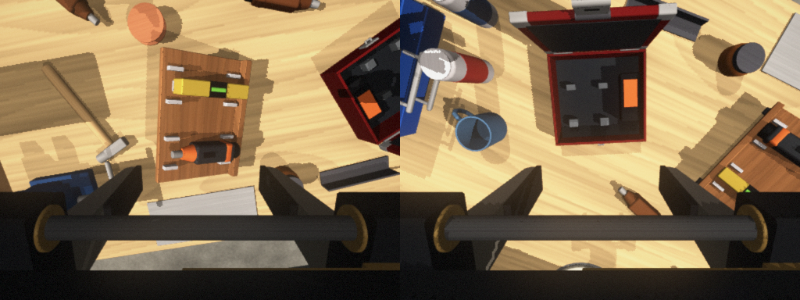

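The left half (rack view) confirms the dark grey and orange grinder in the far bay, around (250,195) in wrist pixels, nose uphill. The right half shows the open case with the recess on its left at about (237,128). Next I fit the poses from the depth clouds.

```bash
cat > fit.py <<'E'
from h import *
def casefit(W,im,tag):
    P=W.reshape(-1,3);C=im.reshape(-1,3).astype(int)
    red=(C[:,2]>60)&(C[:,2]>2.2*C[:,1])&(C[:,2]>2.2*C[:,0])
    c0=np.array([.58,.194]);k=red&(abs(P[:,2]-.070)<.006)&(np.linalg.norm(P[:,:2]-c0,axis=1)<.2)
    Q=P[k]
    # fit the 3 free walls' band (centre-line distance <=3mm) : robust
    from scipy.optimize import least_squares
    def f(p):
        c,s=np.cos(p[2]),np.sin(p[2]);d=Q[:,:2]-p[:2];x=d@[c,s];y=d@[-s,c]
        return np.minimum(np.minimum(abs(x+97),0)+1e3,np.min([abs(x+.097),abs(y-.102),abs(y+.102),abs(x-.097)],0))
    best=min((least_squares(f,[c0[0]+a,c0[1]+b,.42+t],loss="soft_l1",f_scale=.003) for a in(-.02,.0,.02) for b in(-.02,0,.02) for t in(-.05,.05)),key=lambda r:r.cost)
    print(tag,len(Q),"z",np.median(Q[:,2]).round(4),"case x,y,yaw",best.x.round(4),"cost/n",best.cost/len(Q),"rect",cv2.minAreaRect((Q[:,:2]*1000).astype(np.float32)))
    return best.x
z=np.load("pics/w_case.npz");casefit(cloud("wrist",z["d"],z["T"]),z["im"],"wrist")
W=cloud("top",np.load("pics/top.npy"));casefit(W,cv2.imread("pics/top.png"),"top")
W2=cloud("scene",np.load("pics/scene.npy"));casefit(W2,cv2.imread("pics/scene.png"),"scene")
# lid angle/inner face, wrist
zr=np.load("pics/w_rack.npz")
for tag,W,im in(("wrist",cloud("wrist",zr["d"],zr["T"]),zr["im"]),("top",W,cv2.imread("pics/top.png")),("scene",W2,cv2.imread("pics/scene.png"))):
    P=W.reshape(-1,3);C=im.reshape(-1,3).astype(int)
    reg=(np.linalg.norm(P[:,:2]-[.6,-.24],axis=1)<.15)&(P[:,2]>.03)&(P[:,2]<.25)
    Q=P[reg];best=(0,)
    rng=np.random.default_rng(0)
    for _ in range(600):
        a=Q[rng.choice(len(Q),3)];n=np.cross(a[1]-a[0],a[2]-a[0]);l=np.linalg.norm(n)
        if l<1e-6: continue
        n/=l*np.sign(n[2]);
        if not .8<n[2]<.93: continue
        i=abs((Q-a[0])@n)<.003
        if i.sum()>best[0]:best=(i.sum(),i)
    S=Q[best[1]];c=S.mean(0);n=np.linalg.svd(S-c,full_matrices=False)[2][2];n*=np.sign(n[2])
    up=-np.r_[n[:2],0];up/=np.linalg.norm(up);   # horizontal uphill (rack +x)
    ex=up*n[2]+np.r_[0,0,1]*np.linalg.norm(n[:2]);ey=np.cross(n,ex)
    print(tag,"slope",np.degrees(np.arccos(n[2])).round(2),"yaw",np.degrees(np.arctan2(up[1],up[0])).round(2))
    h=(Q-c)@n;G=Q[(h>.008)&(h<.06)];F=np.c_[(G-c)@ex,(G-c)@ey,(G-c)@n]
    far=F[:,1]>np.median(((Q-c)@ey)) if ey@[1,0,0]>0 else F[:,1]<0
    G=G[far];F=F[far];T=F[F[:,2]>.030]
    top=F[F[:,2]>.036];print(" n",len(top),"top h",np.percentile(F[:,2],[90,97]).round(4))
    r=cv2.minAreaRect((T[:,:2]*1000).astype(np.float32));print(" rect",r)
    for lo,hi in((-200,200),):
        print(" x ext all",np.percentile(F[:,0],[.5,99.5]).round(4)," T x",np.percentile(T[:,0],[1,99]).round(4)," y",np.percentile(T[:,1],[2,50,98]).round(4))
    # body centreline from slices along x
    xs=np.arange(T[:,0].min(),T[:,0].max(),.01)
    for x in xs:
        s=T[abs(T[:,0]-x)<.005]
        if len(s)>5: print("  ",x.round(3),len(s),s[:,1].min().round(4),s[:,1].max().round(4),np.percentile(s[:,2],90).round(4), ((c+x*ex+s[:,1].mean()*ey)).round(4))
    print(" c",c.round(4),"ex",ex.round(4),"ey",ey.round(4),"n",n.round(4))
E
python3 fit.py
```

```text
wrist 1360 z 0.0691 case x,y,yaw [0.5697 0.1933 0.4666] cost/n 1.3055722987239903e-06 rect ((570.0205078125, 193.80899047851562), (199.57289123535156, 208.08433532714844), 26.722963333129883)
top 280 z 0.07 case x,y,yaw [0.57   0.1953 0.4689] cost/n 1.5264959180627858e-06 rect ((570.1404418945312, 195.69415283203125), (200.2425537109375, 205.34996032714844), 26.99834442138672)
scene 120 z 0.0698 case x,y,yaw [0.5698 0.1929 0.4724] cost/n 8.765493799849678e-06 rect ((569.3622436523438, 192.04562377929688), (197.16732788085938, 214.54190063476562), 26.600976943969727)
wrist slope 29.85 yaw -104.63
 n 1303 top h [0.0425 0.0433]
 rect ((-26.114837646484375, 69.30323791503906), (157.04025268554688, 42.44068145751953), 0.773361325263977)
 x ext all [-0.1199  0.0678]  T x [-0.1014  0.0352]  y [0.0486 0.0669 0.0876]
   -0.105 31 0.0537 0.0815 0.0394 [ 0.6579 -0.1901  0.0417]
   -0.095 70 0.0542 0.0836 0.0392 [ 0.6575 -0.199   0.0467]
   -0.085 67 0.0489 0.0881 0.0423 [ 0.6544 -0.2071  0.0517]
   -0.075 101 0.0474 0.0893 0.043 [ 0.6521 -0.2155  0.0567]
   -0.065 120 0.0478 0.0879 0.0431 [ 0.6
[... 2522 characters left out ...]
   -0.058 24 0.0114 0.0467 0.043 [ 0.6578 -0.2346  0.0679]
   -0.048 21 0.0111 0.0481 0.0449 [ 0.6565 -0.2431  0.0729]
   -0.038 24 0.0114 0.047 0.0455 [ 0.6543 -0.2515  0.078 ]
   -0.028 23 0.0132 0.0468 0.0447 [ 0.6544 -0.2604  0.083 ]
   -0.018 25 0.0106 0.0429 0.0453 [ 0.6502 -0.2683  0.088 ]
   -0.008 30 0.0113 0.0469 0.0455 [ 0.6487 -0.2768  0.0931]
   0.002 24 0.0101 0.0439 0.043 [ 0.6456 -0.2849  0.0981]
   0.012 25 0.014 0.045 0.0424 [ 0.6435 -0.2933  0.1031]
   0.022 13 0.0155 0.0345 0.0383 [ 0.6368 -0.3006  0.1082]
   0.032 9 0.014 0.0304 0.0361 [ 0.6324 -0.3085  0.1132]
 c [ 0.6172 -0.2763  0.097 ] ex [-0.1948 -0.8417  0.5035] ey [ 0.9742 -0.2255 -0.    ] n [0.1135 0.4905 0.864 ]
```

```bash
cat >> h.py <<'E'
C0=np.array([.5699,.1940,0]);YAW=.4675
RC=R.from_euler("z",YAW).as_matrix()
def c2w(p): return C0+RC@np.asarray(p,float)
def w2c(P): return (P-C0)@RC
CX,CY,CZ=RC.T
QS=lambda s:R.from_matrix(np.c_[-s*CX,s*CY,-CZ]).as_quat()  # tool down, y along case y
EX=np.array([-.2170,-.8397,.4977]);EX/=np.linalg.norm(EX)
EY=np.cross([0,0,1],EX);EY/=np.linalg.norm(EY);N=np.cross(EX,EY)
GRIP=np.array([.6484,-.2364,.0931])
QR=lambda s:R.from_matrix(np.c_[-s*EX,s*EY,-N]).as_quat()
E
python3 - <<'E'
from h import *
z=np.load("pics/w_case.npz");W=cloud("wrist",z["d"],z["T"]);P=w2c(W.reshape(-1,3))
i=(abs(P[:,0])<.094)&(abs(P[:,1])<.099)
k=i&(P[:,2]>.018)&(P[:,2]<.034)&(P[:,1]>-.025)
m=k.reshape(384,512).astype(np.uint8);n,lab=cv2.connectedComponents(m)
for j in range(1,n):
    Q=P[(lab==j).ravel()]
    if len(Q)>12: print("rib",len(Q),Q.min(0).round(4),Q.max(0).round(4))
b=P[i&(P[:,2]>.045)&(P[:,2]<.062)];print("batt",np.percentile(b,[2,98],0).round(4).tolist())
L=P[(P[:,2]>.1)&(P[:,2]<.26)&(abs(P[:,1])<.1)&(P[:,0]>.04)&(P[:,0]<.16)]
a=np.polyfit(L[:,2],L[:,0],1);print("lid",np.arctan2(1,-a[0]),np.polyval(a,.0705))
H=P[(P[:,2]>.275)&(P[:,2]<.36)&(abs(P[:,1])<.03)&(P[:,0]>.0)&(P[:,0]<.2)];print("hasp",len(H),H.min(0),H.max(0),H[H[:,2].argmax()])
for s in(1,-1):
    g=GRIP+N*.005
    for nm,p,q in(("pre",g+N*.11-N*.019*-1*-1,QR(s)),("grasp",g-N*.019,QR(s)),("above",c2w([-.012,.033,.30]),QS(s)),("place",c2w([-.012,.033,.013]),QS(s)),("lid",c2w([.15,-.05,.256]),QS(s)),("lidup",c2w([.15,-.05,.36]),QS(s)),("hasp",c2w([-.16,0,.03]),QS(s))):
        r=solve_ik(p,q);print(s,nm,None if r is None else np.round(r,2))
E
```

```text
rib 246 [-0.0937 -0.0248  0.018 ] [0.0938 0.099  0.034 ]
rib 93 [ 0.0224 -0.0223  0.0246] [ 0.0356 -0.0015  0.0289]
rib 95 [0.0224 0.0534 0.0211] [0.0357 0.0743 0.0303]
rib 126 [-0.0654 -0.0224  0.0201] [-0.0455 -0.0009  0.0296]
rib 126 [-0.0657  0.0533  0.019 ] [-0.0455  0.0754  0.0296]
batt [[-0.0551, -0.0946, 0.0465], [0.0935, 0.0986, 0.0603]]
lid 1.6158594386066365 0.09848803988854393
hasp 1173 [ 0.10398053 -0.02263635  0.27519891] [0.11430128 0.02117774 0.32937693] [0.10788669 0.00862672 0.32937693]
1 pre [-0.22  0.54  1.27 -0.53  1.37  0.15]
1 grasp [-0.3   0.62  1.36 -0.56  1.19  0.17]
1 above [ 0.18  0.15  1.44 -0.    1.55 -1.86]
1 place [ 0.18  0.42  1.7  -0.    1.01 -1.86]
1 lid [ 0.13  0.63  0.91 -0.    1.6  -1.91]
1 lidup [ 0.13  0.65  0.68 -0.    1.81 -1.91]
1 hasp [ 0.    0.06  2.1  -0.    0.97 -2.03]
-1 pre [-0.22  0.54  1.27 -0.53  1.37 -2.99]
-1 grasp [-0.3   0.62  1.36 -0.56  1.19 -2.97]
-1 above [ 0.18  0.15  1.44 -0.    1.55  1.28]
-1 place [ 0.18  0.42  1.7  -0.    1.01  1.28]
-1 lid [ 0.13  0.63  0.91 -0.    1.6   1.23]
-1 lidup [ 0.13  0.65  0.68 -0.    1.81  1.23]
-1 hasp [ 0.    0.06  2.1  -0.    0.97  1.11]
```

```bash
cat >> h.py <<'E'
RY=.0285
E
python3 - <<'E'
from h import *
q=QR(1);g=GRIP+N*.005-N*.019
bot.goto(g+N*.11,q)
bot.servo_line(g,vel=.12)
print("at",bot.current_position()-g,bot.current_wrist_force())
bot.gripper_close(squeeze=30);bot.hold(.2)
print("w",bot.current_width()*92,bot.current_grasp_force(),bot.current_wrist_force())
bot.servo_line(g+N*.05,vel=.1);bot.servo_line(g+N*.05+[0,0,.16],vel=.2)
print("w",bot.current_width()*92,bot.current_grasp_force(),bot.current_wrist_force())
bot.goto(c2w([-.012,RY,.20]),QS(1));bot.hold(.3)
print(bot.current_t(),bot.current_width()*92,w2c(bot.current_position()))
im,d=cams.capture("top");cv2.imwrite("pics/hold.png",cv2.resize(im[100:240,120:320],None,fx=3,fy=3,interpolation=3))
T=wristT();iw,d=cams.capture("wrist");cv2.imwrite("pics/holdw.png",np.vstack([cv2.resize(im[100:240,120:320],(548,384),interpolation=3)[:,:512],iw[:210]]))
E
```

```text
at [8.25053472e-04 8.29910512e-05 1.07806473e-03] [ 0.10294118  0.18885271 -0.15781682]
w 42.11394289961445 29.969071447849274 [ 1.97545335 -1.69239542 -0.18078117]
w 41.666515008528265 29.966506361961365 [ 1.18055552  0.08430739 -4.63684919]
14.8167 41.73013659268678 [-0.01193692  0.02810393  0.20002942]
```

View pics/holdw.png

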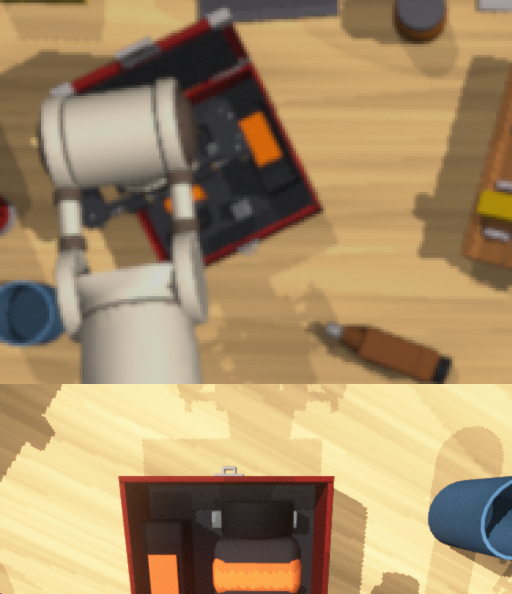

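Held squarely, with the black tail towards the front wall (wrist view, about (258,520) in the composite) and so the nose towards the hinge. Next I check the tail position, then lower.

Run:
```python
from h import *
T=wristT();im,d=cams.capture("wrist");P=w2c(cloud("wrist",d,T)).reshape(-1,3)
z=bot.current_position()[2]
k=(P[:,2]>z-.01)&(P[:,2]<z+.045)&(abs(P[:,1]-RY)<.03)&(P[:,0]<-.025)&(P[:,0]>-.12)
G=P[k];print(len(G),np.percentile(G,[1,50,99],0).round(4).tolist())
for a,b in((-.085,-.067),(-.062,-.045),(-.045,-.03)):
    s=G[(G[:,0]>a)&(G[:,0]<b)];print(a,len(s),np.percentile(s[:,1],[2,98]).round(4) if len(s) else 0,(np.percentile(s[:,2],[90])-z).round(4) if len(s) else 0)
bot.servo_line(c2w([-.012,RY,.06]),vel=.12);bot.servo_line(c2w([-.012,RY,.020]),vel=.04)
f0=bot.current_wrist_force();print(f0)
zt=.020
while zt>.009:
    zt-=.001;bot.servo_line(c2w([-.012,RY,zt]),vel=.02);bot.hold(.05)
    f=bot.current_wrist_force();print(round(zt,4),(f-f0).round(1))
    if f[2]-f0[2]>3: break
print(bot.current_t())
```

```text
8972 [[-0.0771, 0.0088, 0.2203], [-0.0509, 0.0291, 0.2336], [-0.0256, 0.0491, 0.236]]
-0.085 1696 [0.0119 0.0463] [0.032]
-0.062 3185 [0.0096 0.0485] [0.0351]
-0.045 2546 [0.0089 0.0487] [0.0355]
[ 0.39301008  0.06204662 -4.89071869]
0.019 [-0.1 -0.6  0. ]
0.018 [-0.3  0.3  0.2]
0.017 [-0.7  0.7 -0.3]
0.016 [-0.  -0.4  0.1]
0.015 [0.1 0.6 0.9]
0.014 [-0.2 -0.9  0.2]
0.013 [-0.9 -0.1  0.4]
0.012 [-5.7 -0.7 10.8]
19.8333
```

Run:
```python
from h import *
bot.gripper_open();bot.hold(.3);print(bot.current_grasp_force(),bot.current_wrist_force())
p=bot.current_position()
bot.servo_line(p+[0,0,.10],vel=.15);bot.servo_line(c2w([-.05,RY,.30]),vel=.25);bot.hold(.2)
T=wristT();im,d=cams.capture("wrist");P=w2c(cloud("wrist",d,T)).reshape(-1,3)
C=im.reshape(-1,3)
k=(P[:,2]>.036)&(P[:,2]<.06)&(abs(P[:,1]-.026)<.034)&(abs(P[:,0])<.09);G=P[k]
r=cv2.minAreaRect((G[:,:2]*1000).astype(np.float32));print(len(G),r,np.percentile(G[:,2],[50,90,97]).round(4))
for a in np.arange(-.08,.08,.02):
    s=G[abs(G[:,0]-a)<.01]
    if len(s)>5:print(a.round(2),len(s),np.percentile(s[:,1],[2,98]).round(4),np.percentile(s[:,2],90).round(4))
k=(P[:,2]>.02)&(P[:,2]<.06)&(abs(P[:,1]-.026)<.02)&(abs(P[:,0])<.093);print("x ext",np.percentile(P[k][:,0],[.5,99.5]))
cv2.imwrite("pics/placed.png",im);print(bot.current_t())
```

```text
0.0 [ 0.07510699 -0.03392403  0.23181912]
2279 ((-6.6493377685546875, 29.56180763244629), (42.459781646728516, 142.7206573486328), 89.42186737060547) [0.0466 0.0482 0.049 ]
-0.08 122 [0.0147 0.0437] 0.0449
-0.06 359 [0.0105 0.048 ] 0.0475
-0.04 400 [0.0089 0.0497] 0.0485
-0.02 382 [0.0087 0.0498] 0.048
0.0 363 [0.0099 0.0501] 0.0487
0.02 342 [0.0097 0.0487] 0.0486
0.04 219 [0.0111 0.0473] 0.047
0.06 92 [0.0184 0.0388] 0.0406
x ext [-0.07782662  0.08347736]
22.975
```

View pics/placed.png

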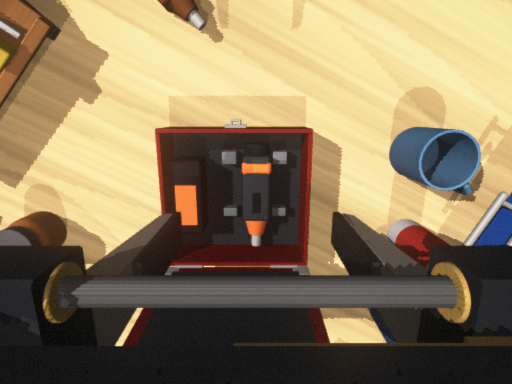

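The picture shows the grinder lying flat between the ribs, body around (257,190), nose at (256,240) towards the hinge. The fit puts it 3 mm off the recess in both x and y. Next, the lid.

Run:
```python
from h import *
bot.gripper_close(squeeze=30)
Q=QS(1)
bot.servo_line(c2w([-.05,-.05,.40]),vel=.3);bot.servo_line(c2w([.165,-.05,.40]),vel=.3)
bot.servo_line(c2w([.165,-.05,.256]),vel=.2)
print(bot.current_t(),bot.current_wrist_force().round(1))
def tcp(th,r=.185):
    return c2w([.1-r*np.cos(th)+.012*np.sin(th)+.010,-.05,.0705+r*np.sin(th)+.012*np.cos(th)])
for th in np.linspace(1.6,.1,13):
    bot.servo_line(tcp(th),vel=.10);f=bot.current_wrist_force();print(th.round(2),f.round(1),bot.current_t().__round__(1))
    if np.linalg.norm(f)>40: print("STOP");break
```

```text
27.05 [ 0.2  0.  -0. ]
1.6 [0.5 0.2 0.2] 27.6
1.48 [-0.4 -0.7 -0.5] 28.0
1.35 [-0.3 -0.4 -0.3] 28.3
1.23 [ 0.1 -0.5 -0.1] 28.7
1.1 [-0.1  0.3 -0.1] 29.1
0.98 [ 0.3 -1.3  0.6] 29.5
0.85 [-0.5  0.5  0.5] 29.9
0.73 [ 0.5  0.4 -0.2] 30.3
0.6 [ 0.4 -0.5 -0.2] 30.6
0.48 [-0.3  0.6  0.5] 31.0
0.35 [ 0.9  0.4 -0.8] 31.4
0.23 [-1.1 -0.  -0.1] 31.8
0.1 [-0.1 -0.1  0. ] 32.2
```

Run:
```python
from h import *
im,d=cams.capture("scene");W=w2c(cloud("scene",d)).reshape(-1,3);print(w2c(bot.current_position()))
cv2.imwrite("pics/lid.png",cv2.resize(im[80:280,220:420],(600,600),interpolation=3))
```

```text
[-0.07260379 -0.05008506  0.10128443]
```

View pics/lid.png

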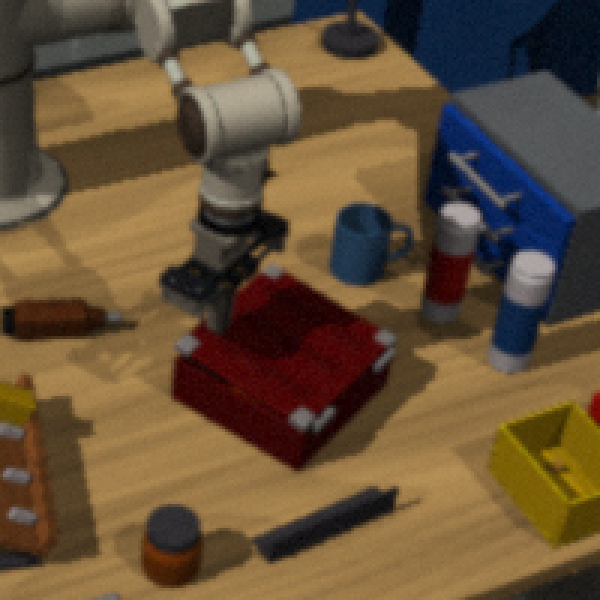

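The lid has followed the finger at (215,320) and is nearly shut. Now I press it fully closed under force control.

Run:
```python
from h import *
z=.1013
while z>.074:
    z-=.002;bot.servo_line(c2w([-.078,-.05,z]),vel=.05);bot.hold(.03);f=bot.current_wrist_force()
    if f[2]>10: break
bot.hold(.3);print(z,bot.current_wrist_force().round(1),bot.current_position()[2],bot.current_t())
bot.servo_line(c2w([-.078,-.05,.20]),vel=.2);bot.servo_line(c2w([-.13,0,.26]),vel=.2);bot.hold(.1)
im,d=cams.capture("top");W=w2c(cloud("top",d)).reshape(-1,3)
k=(abs(W[:,0])<.095)&(abs(W[:,1])<.1)&(W[:,2]<.12)&(W[:,2]>.07);A=W[k]
s=np.linalg.lstsq(np.c_[A[:,:2],np.ones(len(A))],A[:,2],rcond=None)[0];print("top lid fit",s,len(A))
T=wristT();im,d=cams.capture("wrist");W=w2c(cloud("wrist",d,T)).reshape(-1,3)
k=(W[:,0]<-.107)&(W[:,0]>-.17)&(abs(W[:,1])<.019)&(W[:,2]>.02)&(W[:,2]<.13);A=W[k];print("hasp",len(A))
if len(A): 
  o=np.argsort(A[:,0]);print(A[o[::max(1,len(o)//12)]].round(3).tolist())
cv2.imwrite("pics/hasp.png",im);print(bot.current_t())
```

```text
0.08129999999999998 [-5.7  0.3 10.9] 0.082789711205767 35.3667
top lid fit [-0.00219996  0.00235262  0.08448285] 2175
hasp 1322
[[-0.158, -0.009, 0.07], [-0.155, -0.007, 0.071], [-0.15, -0.012, 0.069], [-0.146, -0.016, 0.068], [-0.141, -0.008, 0.07], [-0.137, 0.003, 0.069], [-0.133, -0.006, 0.071], [-0.128, -0.012, 0.073], [-0.124, 0.019, 0.073], [-0.12, 0.006, 0.074], [-0.116, -0.003, 0.073], [-0.111, -0.015, 0.075], [-0.107, -0.007, 0.075]]
36.925
```

View pics/hasp.png

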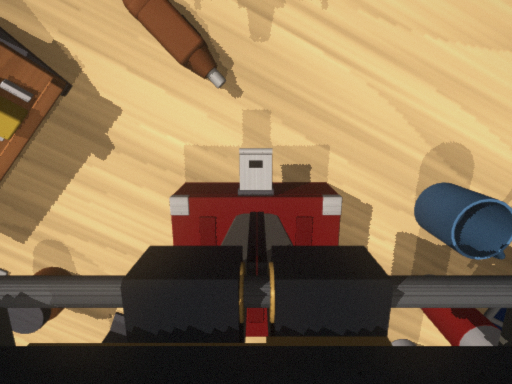

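Lid is shut (fitted slope about 0.002). The hasp sticks out at (256,170) with a slot that takes a staple on the case front, so I push its curled end with the tool tilted to keep clear of the staple.

```bash
cat > hasp.py <<'E'
from h import *
a=np.radians(38);t=np.array([np.sin(a),-np.cos(a)]);tx=np.array([np.cos(a),np.sin(a)])
Q=R.from_matrix(RC@np.c_[[tx[0],0,tx[1]],[0,-1,0],[t[0],0,t[1]]]).as_quat()
def tcp(ph,clear=0.):
    d=np.array([-np.sin(ph),-np.cos(ph)]);n=np.array([-np.cos(ph),np.sin(ph)])
    s=np.clip((n@tx)/.3,-1,1);rc=.042+.004*(1-ph/1.5)   # contact radius
    p=np.array([-.104,.0725])+rc*d+(.002+clear)*n+s*.01*tx
    return c2w([p[0],0,p[1]])
E
python3 - <<'E'
from hasp import *
print(solve_ik(tcp(1.5,.06),Q),solve_ik(tcp(0),Q),w2c(tcp(0)))
p=tcp(1.5,.10)
bot.goto(p,Q);bot.servo_line(tcp(1.5,.015),vel=.15);print(bot.current_t(),bot.current_wrist_force().round(1))
for ph in np.linspace(1.4,.0,11):
    bot.servo_line(tcp(ph,.001),vel=.06);f=bot.current_wrist_force();print(ph.round(2),f.round(1))
    if np.linalg.norm(f)>25:print("STOP");break
print(bot.current_t())
E
```

```text
[-0.31123824 -0.65704664  2.55515009  0.62033745  0.83886961  0.46442948] [-0.23590636 -0.14840966  2.518345    1.07971461  0.46854551 -0.04919595] [-1.13880108e-01 -9.21362522e-18  2.03433852e-02]
39.825 [ 0.8 -0.1 -0.3]
1.4 [ 0.5  0.7 -0.5]
1.26 [ 1.  -0.8  0.2]
1.12 [0.8 0.  0.2]
0.98 [6.5 6.7 4. ]
0.84 [ 0.6 -0.3  0.5]
0.7 [ 0.3  0.2 -0.7]
0.56 [-0.2 -0.8  0.4]
0.42 [ 0.1  0.1 -1.1]
0.28 [-0.  -0.3  1.3]
0.14 [-0.3  0.   0.5]
0.0 [-29.1 -14.9  27.2]
STOP
42.9417
```

Run:
```python
from hasp import *
p=w2c(bot.current_position());print(p)
bot.servo_line(c2w(p+[-.05,0,.01]),vel=.1);bot.servo_line(c2w(p+[-.09,0,.20]),vel=.25);bot.hold(.2)
T=wristT();im,d=cams.capture("wrist");W=w2c(cloud("wrist",d,T)).reshape(-1,3)
k=(W[:,0]<-.10)&(W[:,0]>-.17)&(abs(W[:,1])<.019)&(W[:,2]>.012)&(W[:,2]<.1);A=W[k]
for z in np.arange(.015,.09,.006):
    s=A[abs(A[:,2]-z)<.003]
    if len(s):print(z.round(3),len(s),s[:,0].min().round(4),np.median(s[:,0]).round(4))
m=(abs(W[:,0])<.095)&(abs(W[:,1])<.1)&(W[:,2]<.12)&(W[:,2]>.07);A=W[m]
if len(A)>50: print("lid",len(A),np.linalg.lstsq(np.c_[A[:,:2],np.ones(len(A))],A[:,2],rcond=None)[0])
cv2.imwrite("pics/hasp2.png",im);print(bot.current_t(),bot.current_wrist_force().round(1))
```

```text
[-0.11604395  0.00016717  0.01983403]Traceback (most recent call last):
  File "<stdin>", line 3, in <module>
bench.PlanningError: the arm cannot follow that straight line within its joint ranges
```

```bash
cat > look.py <<'E'
from hasp import *
p=w2c(bot.current_position());print(p)
def tryline(offs,vel):
    for o in offs:
        try: bot.servo_line(c2w(p+np.array(o)),vel=vel);return o
        except bot.PlanningError: pass
if p[0]>-.13: print(tryline([[-.03,0,.02],[-.02,0,.02],[-.03,0,.05],[-.015,0,.01]],.1))
p=w2c(bot.current_position())
print(tryline([[-.02,0,.19],[0,0,.19],[0,0,.15],[0.03,0,.15],[0,0,.1]],.25));bot.hold(.2)
T=wristT();im,d=cams.capture("wrist");W=w2c(cloud("wrist",d,T)).reshape(-1,3)
k=(W[:,0]<-.10)&(W[:,0]>-.17)&(abs(W[:,1])<.019)&(W[:,2]>.012)&(W[:,2]<.1);A=W[k]
for z in np.arange(.015,.09,.006):
    s=A[abs(A[:,2]-z)<.003]
    if len(s):print(z.round(3),len(s),s[:,0].min().round(4),np.median(s[:,0]).round(4))
im2,d=cams.capture("top");W=w2c(cloud("top",d)).reshape(-1,3)
m=(abs(W[:,0])<.095)&(abs(W[:,1])<.1)&(W[:,2]<.1)&(W[:,2]>.07);A=W[m]
if len(A)>50: print("lid",len(A),np.linalg.lstsq(np.c_[A[:,:2],np.ones(len(A))],A[:,2],rcond=None)[0])
cv2.imwrite("pics/hasp2.png",im);print(bot.current_t(),bot.current_wrist_force().round(1))
E
python3 look.py
```

```text
[-0.16574308 -0.00027649  0.03015371]
[0, 0, 0.19]
0.075 189 -0.1088 -0.1033
0.081 43 -0.1062 -0.1004
lid 3375 [0.00178987 0.00245044 0.0842684 ]
44.9833 [-0.4 -0.1  0.1]
```

View pics/hasp2.png

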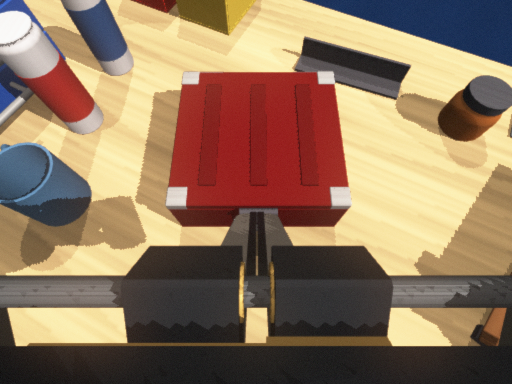

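The lid is flush, but the fingers hide the hasp at (257,215). I move to the earlier viewpoint, from which the case front shows.

Run:
```python
from hasp import *
bot.goto(c2w([-.14,0,.26]),QS(1));bot.hold(.2)
T=wristT();im,d=cams.capture("wrist");W=w2c(cloud("wrist",d,T)).reshape(-1,3);print(w2c(T[:3,3]))
k=(W[:,0]<-.095)&(W[:,0]>-.17)&(abs(W[:,1])<.019)&(W[:,2]>.010)&(W[:,2]<.1);A=W[k]
for z in np.arange(.015,.09,.006):
    s=A[abs(A[:,2]-z)<.003]
    if len(s):print(z.round(3),len(s),s[:,0].min().round(4),np.median(s[:,0]).round(4))
k=(W[:,0]<-.095)&(W[:,0]>-.17)&(abs(W[:,1])<.08)&(abs(W[:,1])>.03)&(W[:,2]>.010)&(W[:,2]<.065);print("wall",k.sum(),np.median(W[k][:,0]))
cv2.imwrite("pics/h3.png",cv2.resize(im[100:250,140:370],None,fx=3,fy=3,interpolation=3));print(bot.current_t())
```

```text
[-2.06841789e-01  2.77554278e-04  4.29306449e-01]
0.021 17 -0.1116 -0.1115
0.027 69 -0.1121 -0.1103
0.033 15 -0.1086 -0.1083
0.039 61 -0.1124 -0.1093
0.045 30 -0.109 -0.1084
0.051 28 -0.1086 -0.1084
0.057 38 -0.1087 -0.1082
0.063 40 -0.1086 -0.1083
0.069 15 -0.1088 -0.1086
0.075 249 -0.1096 -0.105
0.081 152 -0.1054 -0.0985
wall 755 -0.10032818095432114
47.45
```

View pics/h3.png

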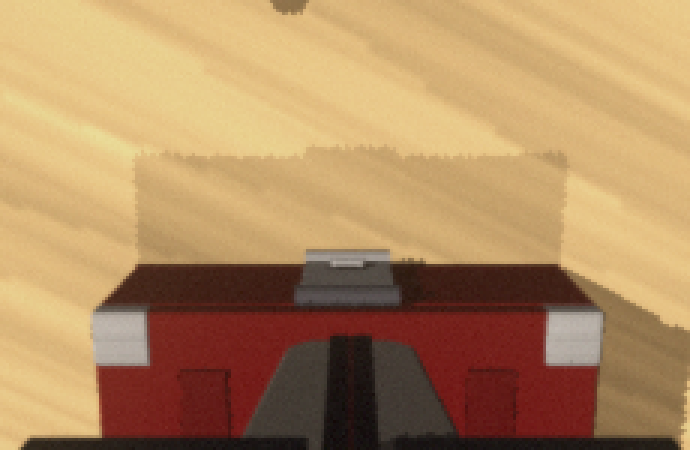

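The hasp at (347,275) lies flat on the front, its face at a constant x of about -0.108 (vertical within 0.02 rad), with the staple through it. The lid is shut and the arm is clear, so I hand in.

```bash
python3 -c "
from h import *
print(bot.job_done())"
```

```text
the job is handed in; nothing more can be done
None
```

I laid the grinder flat in the recess with its nose to the hinge, closed the lid without a slam, folded the hasp flat against the case front and handed the job in. My last measurements showed it all in tolerance, but `job_done()` returned no verdict.

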